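# Load the slide carrier into the half-covered soak tank

### The job

Put the slide carrier into the soak tank: it is longer than the tank's opening, so tilt it, pass its toe end in first under the fixed cover, and right it inside. Lower it gently until it stands flat on the drain plate, slide it home under the cover until its toe meets the tank's end wall, and let it go standing there; set it down, do not drop it, never force it or tip it so far that the slides fall out (no more than about 60 degrees), and leave the other things on the bench where they are.

Things in the scene. Friction and masses are not known exactly. Their poses are not given: they have to be found in the camera images.
- tank: Stainless soak tank fixed to the bench, 158 x 110 x 100 mm outside (x, y, z), walls 4 mm, inside 150 x 102 mm. Origin at the centre of its underside; x is its long axis and points roughly away from the robot (yaw within 0.35 rad), z up. A flat drain plate fills the inside near the bottom: its top lies 10 to 28 mm above the bench, different each time and not measured, so to be felt; it is stiff.
- tank_opening (a point): Centre of the tank's opening, at its rim, 100 mm above the bench; axes as the tank's. The opening is 80 mm long and 102 mm wide, over the far part of the tank: x = -5 to +75 mm, y = -51 to +51 mm in the tank's frame.
- tank_stop (a point): Middle of the inner face of the tank's near end wall, which stops the carrier's toe: x = -75 mm in the tank's frame, 45 mm above the bench. It lies under the fixed cover, 3 mm thick, top at 100 mm, which closes the near part of the tank's top, from this wall to x = -5 mm.
- carrier_foot (a point): Centre of the slide carrier's foot, 15 mm above its underside. The carrier is L-shaped, steel, loose, 0.2 to 0.4 kg: foot 110 x 84 x 30 mm (x, y, z) with glass slides in it, toe at x = -55 mm, heel at +55 mm, z up. It starts standing on the bench, toe roughly toward the robot (yaw -0.6 to +0.45 rad); in the tank its axes lie along the tank's, toe to the covered end.
- carrier_handle (a point): Grasp point on the carrier's handle, 135 mm above the carrier's underside, 40 mm from the foot's centre toward the heel (+x); axes as the carrier's. The handle is an upright flat strap, 10 mm thick along y, 30 mm wide along x (its outer edge flush with the heel), reaching 150 mm above the underside; grip it across its 10 mm thickness, at any tilt about y.
- dropper_bottle: Small white dropper bottle with a screw cap, 30 mm wide, 62 mm tall, standing between the tank and where the carrier stands; bystander. Origin at the centre of its underside.
- timer: White lab timer lying flat, 72 x 62 x 18 mm, front of the bench; bystander. Origin at the centre of its underside.
- petri_dish: Clear round petri dish with lid, 92 mm wide, 15 mm high, front right of the bench; bystander. Origin at the centre of its underside.

How it is judged:
On the way:
1. the carrier stands nearly upright on the drain plate inside the tank while the robot still holds or touches it (set down, not dropped) (contact force between carrier and tank above 0.5 N and contact force between the fingers and carrier above 0.5 N and angle between carrier_foot's own z axis and vertical below 0.15 rad and z of carrier_foot in the frame of tank below 0.052 m and x of carrier_foot in the frame of tank between -0.03 and 0.025 m and y of carrier_foot in the frame of tank between -0.015 and 0.015 m), for 0.1 s.
At the end, for the whole second after the job is handed in: The carrier stands released and at rest on the drain plate in the tank: upright within 0.06 rad, along the tank within 0.25 rad, its toe within about 8 mm of the near end wall (foot centre 12 to 30 mm from the tank's middle), within 14 mm of the tank's middle line, under 50 mm above the bench (x of carrier_foot in the frame of tank between -0.03 and -0.012 m and y of carrier_foot in the frame of tank between -0.014 and 0.014 m and z of carrier_foot in the frame of tank below 0.05 m and angle between carrier_foot's own z axis and vertical below 0.06 rad and angle between the x axis of carrier_foot and the x axis of tank, either way round below 0.25 rad and linear speed of carrier below 0.02 m/s and contact force between carrier and tank above 0.5 N and contact force between the fingers and carrier below 0.05 N); the robot touches nothing.
It fails at once if the carrier is forced: more than 40 N against the tank or its plate (contact force between carrier and tank above 40 N).
It fails at once if the carrier is tipped more than 1.2 rad (69 degrees) from upright (angle between carrier_foot's own z axis and vertical above 1.2 rad).
It fails at once if the dropper bottle, timer or petri dish is moved by more than 25 mm (distance of any of dropper_bottle, timer, petri_dish from where it was at the start of the episode above 0.025 m).
It also fails if it takes over 50 s, if anything falls off the work surface, if the arm or the gripper's body presses on something with over 40 N, if the wrist force passes 120 N, or if a joint passes its speed limit or range.

### The arm

A 6-joint arm with a two-finger parallel gripper is mounted at the origin on a cart in front of the work surface, level with it; the furniture and walls round the work are solid. World frame = base frame: x ahead of the robot, y to its left, z up, the work surface at z = 0. Lengths are in m, angles in rad, forces in N, time in s.
With the tool pointing down it reaches from about 0.35 to 0.975 m from the base axis. Payload 7.1 kg.
Tool frame: the origin (TCP) lies at the very end of the fingers, on their centre line; the grasp point (between the pads) lies 19 mm behind it (ctrl.grip_point_offset is the z of the grasp point in the tool frame, in m); z points along the fingers, y is the direction in which the jaws open and shut (so a half turn about z gives the same grasp; the last joint's range is limited). The gripper opens to 88 mm and grips with 3 to 60 N. Pads are 20 mm wide; open, the fingers measure 115 mm over their backs; the gripper's body (75 mm by 178 mm) begins 61 mm behind the grasp point.
Start: joints at [-1.171, 0.423, 1.63, -0, 1.089, -0.019], TCP at [0.254, -0.571, 0.223] pointing down, gripper open.
Joint ranges: [-3, 3], [-0.9, 2.11], [0.09, 2.58], [-1.31, 4.45], [0.11, 2.69], [-2.54, 2.54]. Speed limits (rad/s): [2.39, 2.39, 3.01, 3.14, 3.14, 3.14].

### API

Orientations are given as a unit quaternion [w, x, y, z].
In Python, from plant import ctrl gives the robot as it stands.
- The arm moves only by the shell command python3 -m creep 'ROWS' [OPENING] [FORCE]. ROWS is JSON, a list of rows, each a list of 2 entries, a list of its own where there are three numbers: the shift along the tool's x, y, z in m, then the turn about the tool's z in degrees. In form: [[[x, y, z], turn], ...]. A call has exactly 8 rows; each row shifts and turns the commanded pose from where the row before left it, along the tool's axes as they then stand; what a row does not reach is not made up. A row lasts 1/8 s, in which the tool goes at most 62.5 mm and 10.7 degrees, less where a joint would pass 70% of its speed; a pose out of reach is approached as far as the arm can. A call is refused whole if a number of a shift passes 0.0625 or a number of a turn 10.7, either way. A call with a gripper value outside its range is refused whole. OPENING is the closure in counts, from 0 (fully open) to 255 (shut), set as the call begins (- or left out, the last holds). The fingers move at their own pace and stop on an object; FORCE is the grip in N (left out, the last holds). Time passes only in rows, so rows that do not move let the fingers close, or fill a call up. It gives the time, the measured TCP pose, the force and the opening at its end, in the units of the state.
- ctrl.observe(): the state, without advancing time (a new reading comes with each control period).
- ctrl.camera(name): name is "scene" or "top" or "wrist"; returns a dict with "color" (480x640x3 uint8, red, green, blue), "K" (3x3 intrinsics, pixels), "cam_to_world" (4x4, takes a point from camera to world coordinates). Camera axes: x right, y down, z forward; pixel columns grow to the right and rows downward; lengths in m; the calibration is good to about 2 mm. A picture is of the moment at which its call begins. There is no depth.
- ctrl.close_job(): hands the job in, once; it reports no verdict.
Trained networks look in the newest picture that a camera, given by its name, has taken for a name from the list of things; names that differ only in an ending like _2 or _b are one class to them, and where a whole thing is asked for, a point or a joint stands for the part that bears it (a point fixed in the world has none). Each returns a list of dicts, best first, with "conf" (0 to 1); they miss things now and then, are a little off and sometimes report something else, mostly with a low value. They report only what shows in the picture. A call takes as long as a camera call.
- ctrl.cut_out(thing, camera): "mask" (480x640 bool, what is visible of it).
- ctrl.place_of(thing, camera): "centre" ([x, y, z] in m, in world coordinates, good to about 4 mm: a listed point, or the origin of a listed thing).
The state is a dict: "time": time; "q": joint angles; "joint_vel": joint speeds; "joint_efforts": joint torques, N m; "tcp_pos": TCP position; "tool_rot": TCP orientation; "force": force on the tool from outside, world axes, zero at the start; "torque": the same for the moment, N m; "width": finger opening in m.
Only numpy, scipy, OpenCV 4.12 (cv2) and the standard library are available. Lean on these libraries where they do the work, as an engineer would, in place of code of your own. Each camera call takes 0.05 s, during which the arm holds its last target.

## Working session

There is one attempt and no reset: what is moved stays moved. The work goes in short steps, Python scripts to look and compute and a shell command to move; the robot and the scene stay as the last step left them, time stands still between calls to the robot, and variables do not carry over. Pictures are saved under pics/ and viewed, and the job is handed in when it is done.

```bash
ls; mkdir -p pics; cat > h.py <<'E'
import numpy as np, cv2
from plant import ctrl
def pose():
    s=ctrl.observe(); w,x,y,z=s['tool_rot']
    from scipy.spatial.transform import Rotation as R
    return s, np.array(s['tcp_pos']), R.from_quat([x,y,z,w]).as_matrix()
def snap(cam,name):
    c=ctrl.camera(cam); cv2.imwrite(f'pics/{name}.png',c['color'][:,:,::-1]); return c
def brief():
    s,p,M=pose(); print('t',round(s['time'],2),'tcp',p.round(4),'toolx',M[:,0].round(3),'y',M[:,1].round(3),'z',M[:,2].round(3),'F',np.round(s['force'],1),'T',np.round(s['torque'],2),'w',round(s['width'],4))
E
python3 - <<'E'
from h import *
brief(); print(ctrl.grip_point_offset)
for cam in ('scene','top'):
    c=snap(cam,cam+'0')
    print(cam,c['K'].round(1).tolist(),c['cam_to_world'].round(3).tolist())
    for n in ['tank','tank_opening','tank_stop','carrier_foot','carrier_handle','dropper_bottle','timer','petri_dish']:
        r=ctrl.place_of(n,cam)
        print(n,[(round(d['conf'],2),np.round(d['centre'],3).tolist()) for d in r[:2]])
E
```

```text
pics
t 0.0 tcp [ 0.254  -0.5705  0.2219] toolx [0.914 0.407 0.   ] y [ 0.407 -0.914 -0.002] z [-0.001  0.001 -1.   ] F [-0.9  0.2 -0.6] T [ 0.04 -0.02 -0.01] w 0.0879
-0.0187
scene [[456.5, 0.0, 314.7], [0.0, 456.5, 238.7], [0.0, 0.0, 1.0]] [[-0.854, -0.387, 0.348, 0.151], [-0.521, 0.625, -0.582, 0.472], [0.008, -0.678, -0.735, 0.84], [0.0, 0.0, 0.0, 1.0]]
tank [(0.9, [0.563, -0.333, 0.004])]
tank_opening [(0.78, [0.599, -0.321, 0.101])]
tank_stop [(0.96, [0.485, -0.342, 0.045])]
carrier_foot [(0.82, [0.58, -0.018, 0.013])]
carrier_handle [(0.67, [0.619, -0.022, 0.135]), (0.54, [0.584, -0.022, 0.012])]
dropper_bottle [(0.5, [0.541, -0.161, 0.001])]
timer [(0.84, [0.377, 0.196, -0.001])]
petri_dish [(0.84, [0.402, -0.461, -0.001])]
top [[563.3, 0.0, 313.3], [0.0, 563.3, 233.2], [0.0, 0.0, 1.0]] [[-0.006, -0.991, 0.133, 0.292], [-1.0, 0.006, -0.004, -0.135], [0.003, -0.133, -0.991, 1.582], [0.0, 0.0, 0.0, 1.0]]
tank [(0.71, [0.561, -0.327, 0.0])]
tank_opening [(0.79, [0.594, -0.321, 0.099])]
tank_stop [(0.62, [0.487, -0.343, 0.044]), (0.49, [0.594, -0.32, 0.1])]
carrier_foot [(0.97, [0.582, -0.023, 0.017])]
carrier_handle [(0.72, [0.623, -0.024, 0.133])]
dropper_bottle [(0.67, [0.54, -0.157, -0.0])]
timer [(0.68, [0.381, 0.196, -0.001])]
petri_dish [(0.82, [0.397, -0.456, -0.003])]
```

View pics/scene0.png

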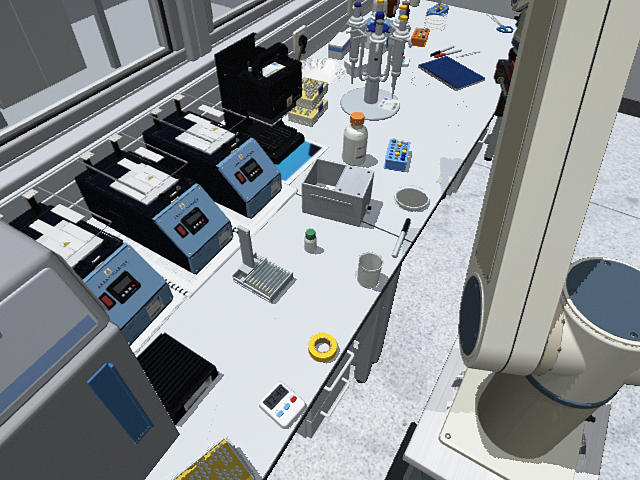

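View pics/top0.png

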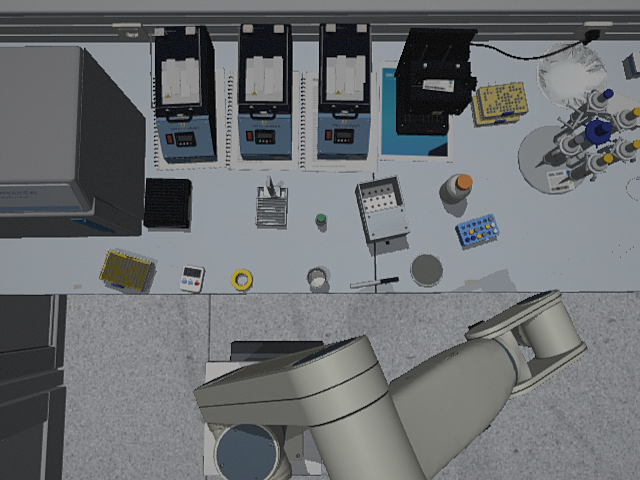

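```bash
python3 - <<'E'
from h import *
c=snap('top','top1'); K=c['K'];T=c['cam_to_world']
def ray(u,v,z):
    d=T[:3,:3]@np.array([(u-K[0,2])/K[0,0],(v-K[1,2])/K[1,1],1]); o=T[:3,3]; return o+d*(z-o[2])/d[2]
for n,z in [('tank',.1),('carrier_foot',.03)]:
    r=ctrl.cut_out(n,'top')
    m=r[0]['mask'].astype(np.uint8)
    cs,_=cv2.findContours(m,cv2.RETR_EXTERNAL,cv2.CHAIN_APPROX_NONE); k=max(cs,key=cv2.contourArea)
    b=cv2.boxPoints(cv2.minAreaRect(k)); W=np.array([ray(u,v,z)[:2] for u,v in b])
    print(n,r[0]['conf'],m.sum(),b.round(1).tolist(),W.round(4).tolist()); 
    e=np.diff(np.vstack([W,W[:1]]),axis=0); print([ (round(float(np.hypot(*x)),4),round(float(np.arctan2(x[1],x[0])),3)) for x in e], W.mean(0).round(4))
a=cv2.imread('pics/top1.png')
cv2.imwrite('pics/crop1.png',cv2.resize(a[160:260,235:435],None,fx=4,fy=4,interpolation=cv2.INTER_CUBIC))
E
```

```text
tank 0.73 2705 [[353.3999938964844, 184.10000610351562], [397.3999938964844, 174.5], [411.3999938964844, 238.89999389648438], [367.3999938964844, 248.5]] [[0.623, -0.2499], [0.6486, -0.3687], [0.4737, -0.4014], [0.4489, -0.2842]]
[(0.1216, -1.358), (0.1779, -2.957), (0.1197, 1.78), (0.1775, 0.195)] [ 0.5486 -0.3261]
carrier_foot 0.79 1186 [[255.6999969482422, 224.39999389648438], [258.70001220703125, 176.39999389648438], [288.20001220703125, 178.1999969482422], [285.20001220703125, 226.1999969482422]] [[0.5256, 0.0188], [0.6623, 0.0113], [0.6565, -0.072], [0.5199, -0.0636]]
[(0.1369, -0.054), (0.0835, -1.64), (0.1368, 3.08), (0.0825, 1.502)] [ 0.5911 -0.0264]
```

View pics/crop1.png

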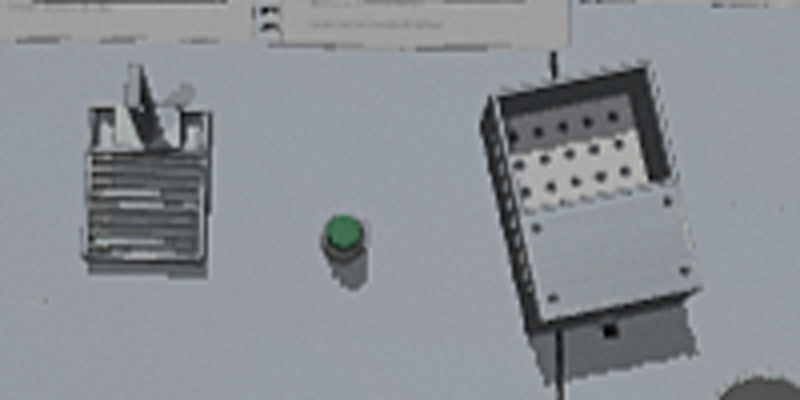

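```bash
python3 - <<'E'
from h import *
c=ctrl.camera('top'); K=c['K'];T=c['cam_to_world']
def ray(u,v,z):
    d=T[:3,:3]@np.array([(u-K[0,2])/K[0,0],(v-K[1,2])/K[1,1],1]); o=T[:3,3]; return o+d*(z-o[2])/d[2]
def rep(P,z):
    W=np.array([ray(235+u/4,160+v/4,z)[:2] for u,v in P])
    e=np.diff(np.vstack([W,W[:1]]),axis=0); print([ (round(float(np.hypot(*x)),4),round(float(np.arctan2(x[1],x[0])),3)) for x in e], W.mean(0).round(4))
rep([(490,97),(645,67),(697,287),(540,322)],.1)
rep([(90,107),(212,110),(206,263),(84,260)],.03)
E
python3 -m creep '[[[0,0,0],0],[[0,0,0],0],[[0,0,0],0],[[0,0,0],0],[[0,0,0],0],[[0,0,0],0],[[0,0,0],0],[[0,0,-0.0625],0]]' 0
```

```text
[(0.1066, -1.382), (0.1527, -2.939), (0.1072, 1.785), (0.1554, 0.198)] [ 0.557  -0.3286]
[(0.0857, -1.601), (0.1087, 3.103), (0.085, 1.54), (0.1087, -0.031)] [ 0.5768 -0.0265]
time: 2.1
tcp_pos: [0.253, -0.5682, 0.2809]
tool_rot: [-0.005, 0.978, 0.208, -0.001]
force: [-0.3, -1.0, -0.4]
width: 0.0877
```

```bash
python3 -m creep '[[[0.046,-0.029,0],0],[[0.046,-0.029,0],0],[[0.046,-0.029,0],0],[[0.046,-0.029,0],0],[[0.046,-0.029,0],0],[[0.046,-0.029,0],0],[[0.046,-0.029,0],0],[[0.046,-0.029,0],0]]'
python3 -c "
from h import *
brief()
s,p,M=pose(); print((M.T@(np.array([.621,-.023,.23])-p)).round(4), ctrl.observe()['q'])"
```

```text
time: 3.1
tcp_pos: [0.4969, -0.2078, 0.2854]
tool_rot: [0.0, 0.978, 0.208, 0.0]
force: [0.6, -0.8, -0.2]
width: 0.0876
t 3.1 tcp [ 0.4969 -0.2078  0.2854] toolx [0.914 0.407 0.   ] y [ 0.407 -0.914  0.   ] z [ 0.001 -0.    -1.   ] F [ 0.6 -0.8 -0.2] T [ 0.07  0.01 -0.05] w 0.0876
[ 0.1885 -0.1184  0.0554] [-4.18175591e-01  2.25043259e-01  1.76028112e+00 -3.75817754e-05
  1.15569179e+00  7.33868812e-01]
```

```bash
python3 -m creep '[[[0.0471,-0.0296,0],0],[[0.0471,-0.0296,0],0],[[0.0471,-0.0296,0],0],[[0.0471,-0.0296,0],0],[[0,0,0.01],8.8],[[0,0,0.01],8.8],[[0,0,0.01],8.8],[[0,0,0],0]]'
python3 -c "
from h import *
brief()
s,p,M=pose(); print((M.T@(np.array([.621,-.023,.23])-p)).round(4))
for n in ('wrist','top'):
  snap(n,n+'2')
  for k in ('carrier_handle','carrier_foot'):
    print(n,k,[(round(d['conf'],2),np.round(d['centre'],4).tolist()) for d in ctrl.place_of(k,n)[:2]])
"
```

```text
time: 4.1
tcp_pos: [0.6195, -0.0245, 0.2544]
tool_rot: [-0.0, 1.0, -0.02, -0.001]
force: [-0.2, -0.1, -0.1]
width: 0.0877
t 4.1 tcp [ 0.6195 -0.0245  0.2544] toolx [ 0.999 -0.04  -0.002] y [-0.04  -0.999 -0.   ] z [-0.002  0.    -1.   ] F [-0.2 -0.1 -0.1] T [ 0.03 -0.03  0.01] w 0.0877
[ 0.0015 -0.0015  0.0244]
wrist carrier_handle [(0.84, [0.6204, -0.0242, 0.1339]), (0.36, [0.5827, -0.0196, 0.0154])]
wrist carrier_foot []
top carrier_handle [(0.88, [0.6231, -0.0252, 0.1338])]
top carrier_foot [(0.57, [0.5865, -0.0225, 0.018])]
```

View pics/wrist2.png

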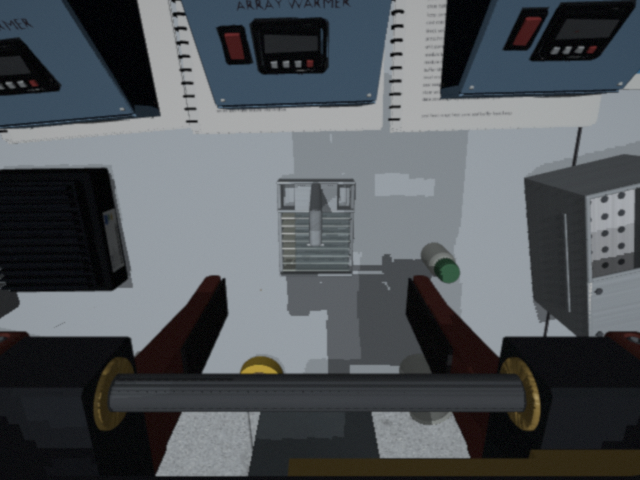

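```bash
python3 -m creep '[[[0.002,0,0.04],0],[[0,0,0.04],0],[[0,0,0.035],0],[[0,0,0.02],0],[[0,0,0.01],0],[[0,0,0],0],[[0,0,0],0],[[0,0,0],0]]'
python3 -m creep '[[[0,0,0],0],[[0,0,0],0],[[0,0,0],0],[[0,0,0],0],[[0,0,0],0],[[0,0,0],0],[[0,0,0],0],[[0,0,0],0]]' 255 8
python3 -c "
from h import *
brief()"
```

```text
time: 5.4
tcp_pos: [0.6227, -0.0247, 0.1113]
tool_rot: [0.0, 1.0, -0.021, 0.001]
force: [0.4, -0.2, 0.1]
width: 0.0879
time: 6.4
tcp_pos: [0.622, -0.0246, 0.1102]
tool_rot: [-0.0, 1.0, -0.021, -0.0]
force: [-1.0, 0.8, 1.7]
width: 0.0114
t 6.4 tcp [ 0.622  -0.0246  0.1102] toolx [ 0.999 -0.042 -0.   ] y [-0.042 -0.999 -0.   ] z [-0.  0. -1.] F [-1.   0.8  1.7] T [0.34 0.06 0.  ] w 0.0114
```

```bash
python3 -m creep '[[[-0.012,0,-0.008],0],[[-0.012,0,-0.007],0],[[-0.013,0,-0.0055],0],[[-0.013,0,-0.0045],0],[[-0.0135,0,-0.003],0],[[-0.0135,0,-0.002],0],[[-0.011,0,-0.001],0],[[-0.011,0,0],0]]'
python3 -c "
from h import *
brief()
snap('wrist','wrist3'); c=snap('scene','scene3')
a=c['color'][200:320,200:340,::-1]; cv2.imwrite('pics/scene3c.png',cv2.resize(a,None,fx=5,fy=5))
for n in ('scene','wrist'):
  for k in ('carrier_handle','carrier_foot'):
    print(n,k,[(round(d['conf'],2),np.round(d['centre'],4).tolist()) for d in ctrl.place_of(k,n)[:2]])
"
```

```text
time: 7.4
tcp_pos: [0.5224, -0.0205, 0.1412]
tool_rot: [0.0, 1.0, -0.021, 0.0]
force: [1.5, 0.3, -2.8]
width: 0.0097
t 7.4 tcp [ 0.5224 -0.0205  0.1412] toolx [ 0.999 -0.042  0.   ] y [-0.042 -0.999  0.   ] z [ 0. -0. -1.] F [ 1.5  0.3 -2.8] T [ 0.05 -0.09  0.04] w 0.0097
scene carrier_handle [(0.89, [0.5193, -0.0205, 0.1655]), (0.71, [0.4853, -0.3426, 0.0479])]
scene carrier_foot [(0.64, [0.493, -0.0197, 0.0412])]
wrist carrier_handle []
wrist carrier_foot [(0.7, [0.4939, -0.0192, 0.0424])]
```

View pics/scene3c.png

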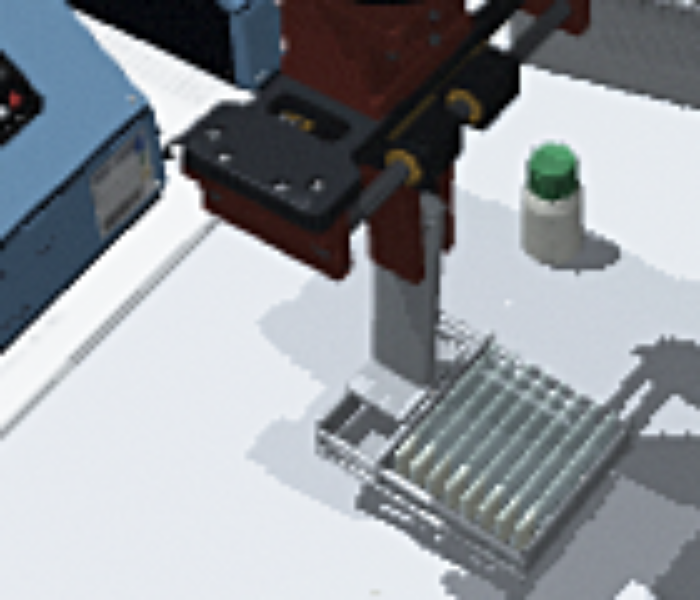

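View pics/wrist3.png

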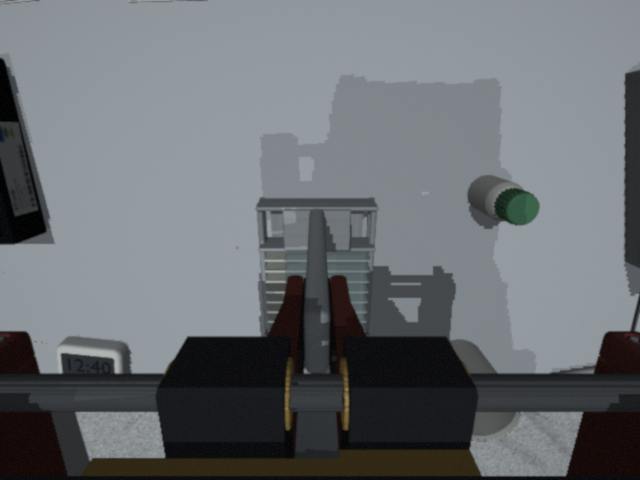

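```bash
python3 -m creep '[[[0,0,0],0],[[0,0,0],0],[[0,0,0],0],[[0,0,0],0],[[0,0,0],0],[[0,0,0],0],[[0,0,0],0],[[0,0,0],0]]' 255 3.5
cat >> h.py <<'E'
def look(tag,cams=('scene','wrist'),crop=None):
    brief()
    for n in cams:
        c=snap(n,n+tag)
        for k in ('carrier_handle','carrier_foot'):
            print(n,k,[(round(d['conf'],2),np.round(d['centre'],4).tolist()) for d in ctrl.place_of(k,n)[:2]])
        if n=='scene' and crop:
            u0,v0,u1,v1=crop; cv2.imwrite(f'pics/crop{tag}.png',cv2.resize(c['color'][v0:v1,u0:u1,::-1],None,fx=4,fy=4))
E
python3 -c "
from h import *
look('4',crop=(200,200,340,320))"
```

```text
time: 8.7
tcp_pos: [0.5231, -0.0205, 0.1412]
tool_rot: [-0.0, 1.0, -0.021, -0.0]
force: [-0.6, 0.8, -3.5]
width: 0.0104
t 8.7 tcp [ 0.5231 -0.0205  0.1412] toolx [ 0.999 -0.042 -0.   ] y [-0.042 -0.999 -0.   ] z [-0.  0. -1.] F [-0.6  0.8 -3.5] T [ 0.04 -0.05 -0.06] w 0.0104
scene carrier_handle [(0.64, [0.5227, -0.0183, 0.163])]
scene carrier_foot [(0.74, [0.5619, -0.3333, 0.0028]), (0.7, [0.5186, -0.0173, 0.0354])]
wrist carrier_handle [(0.73, [0.5237, -0.02, 0.1638])]
wrist carrier_foot [(0.72, [0.5178, -0.0201, 0.0367])]
```

View pics/crop4.png

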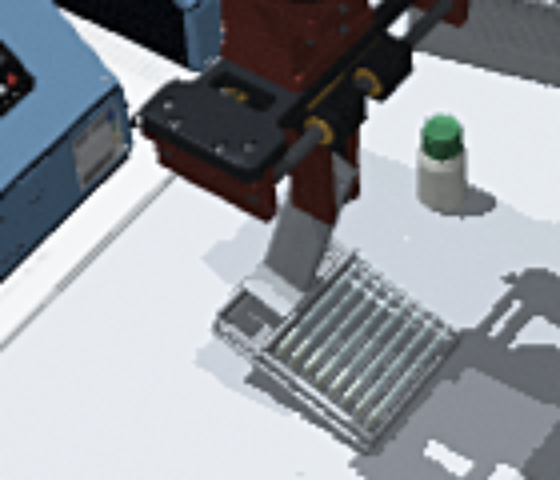

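```bash
python3 -m creep '[[[0,0,0.007],0],[[-0.007,0,-0.002],0],[[-0.0135,0,-0.003],0],[[-0.014,0,-0.002],0],[[-0.014,0,-0.001],0],[[-0.014,0,0],0],[[0,0,0],0],[[0,0,0],0]]'
python3 -c "
from h import *
look('5',crop=(200,200,340,320))"
```

```text
time: 10.0
tcp_pos: [0.4608, -0.0179, 0.1423]
tool_rot: [-0.0, 1.0, -0.021, 0.0]
force: [-0.0, -0.4, 0.6]
width: 0.0098
t 10.0 tcp [ 0.4608 -0.0179  0.1423] toolx [ 0.999 -0.042  0.   ] y [-0.042 -0.999 -0.   ] z [ 0.  0. -1.] F [-0.  -0.4  0.6] T [0.   0.01 0.04] w 0.0098
scene carrier_handle [(0.77, [0.4635, -0.0159, 0.165])]
scene carrier_foot [(0.91, [0.5071, -0.0166, 0.0431])]
wrist carrier_handle [(0.73, [0.4661, -0.0214, 0.1634])]
wrist carrier_foot [(0.78, [0.5061, -0.0175, 0.0425])]
```

View pics/crop5.png

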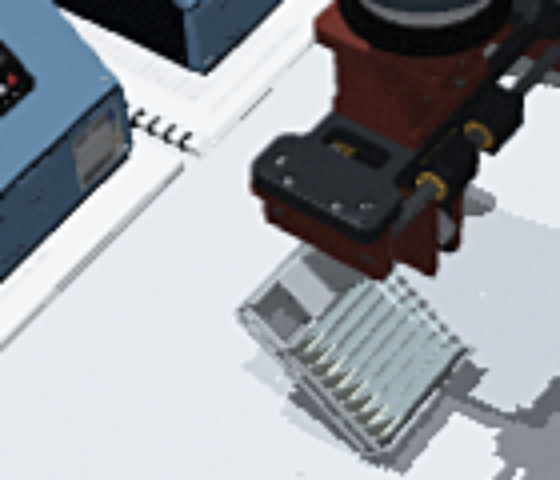

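```bash
python3 -m creep '[[[0,0,0],0],[[0,0,0],0],[[0,0,-0.02],0],[[0,0,-0.04],0],[[0,0,-0.05],0],[[0,0,-0.04],0],[[0,0,0],-6.8],[[0,0,0],-6.8]]' 255 40
python3 -c "
from h import *
look('6',crop=(180,150,400,300))"
```

```text
time: 11.3
tcp_pos: [0.4595, -0.0178, 0.2917]
tool_rot: [-0.0, 0.995, 0.1, -0.001]
force: [0.0, 0.7, -3.0]
width: 0.0098
t 11.3 tcp [ 0.4595 -0.0178  0.2917] toolx [ 0.98   0.198 -0.002] y [ 0.198 -0.98  -0.001] z [-0.002  0.    -1.   ] F [ 0.   0.7 -3. ] T [-0.05  0.17 -0.  ] w 0.0098
scene carrier_handle [(0.69, [0.4654, -0.0156, 0.3142]), (0.34, [0.398, -0.4553, 0.0013])]
scene carrier_foot [(0.58, [0.5048, -0.0066, 0.1923])]
wrist carrier_handle [(0.64, [0.4598, -0.0161, 0.3149])]
wrist carrier_foot [(0.71, [0.5598, -0.3303, -0.0027]), (0.67, [0.503, -0.005, 0.1909])]
```

View pics/crop6.png

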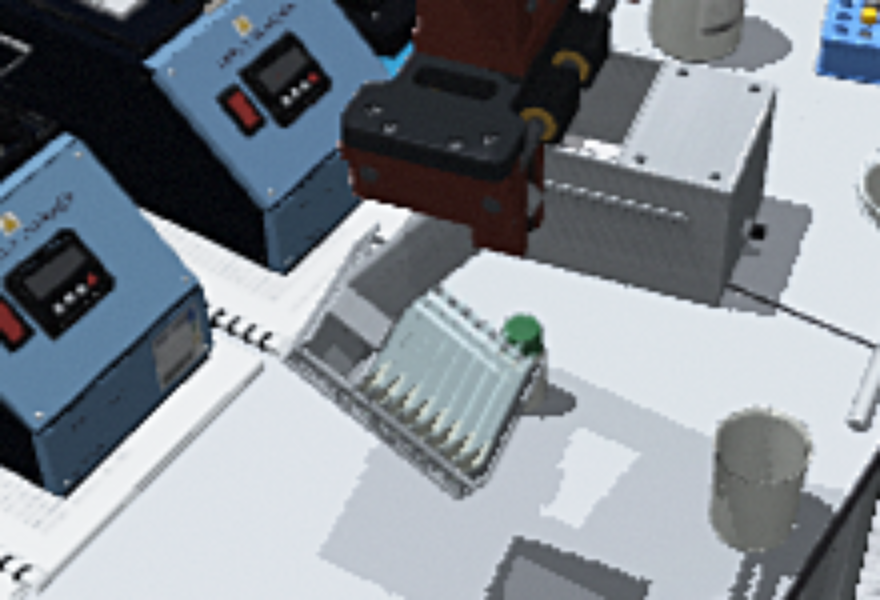

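View pics/wrist6.png

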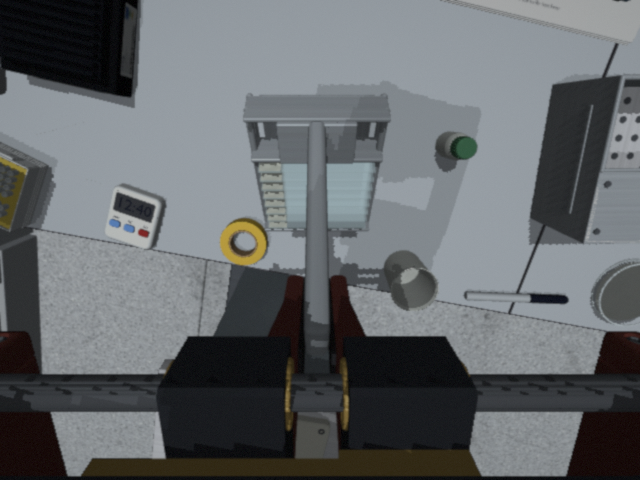

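```bash
python3 -m creep '[[[0.009,0.047,0],0],[[0.009,0.054,0],0],[[0.009,0.054,0],0],[[0.009,0.054,0],0],[[0.009,0.054,0],0],[[0.009,0.054,0],0],[[0,0.007,0],0],[[0,0,0],0]]'
python3 - <<'E'
from h import *
look('7',cams=('scene','top','wrist'),crop=(240,120,420,260))
s,p,M=pose()
G=p-M[:,2]*.0187
R=np.array([[np.cos(.197),np.sin(.197)],[-np.sin(.197),np.cos(.197)]])
print('G tank',(R@(G[:2]-[.56,-.328])).round(4),G[2].round(4))
for n in ('scene','top','wrist'):
  for k in ('tank_opening','tank_stop','tank'):
    print(n,k,[(round(d['conf'],2),np.round(d['centre'],4).tolist()) for d in ctrl.place_of(k,n)[:1]])
E
```

```text
time: 12.6
tcp_pos: [0.576, -0.3253, 0.2911]
tool_rot: [-0.001, 0.995, 0.097, -0.001]
force: [-0.1, -0.0, -3.4]
width: 0.0097
t 12.6 tcp [ 0.576  -0.3253  0.2911] toolx [ 0.981  0.193 -0.001] y [ 0.193 -0.981 -0.001] z [-0.002  0.001 -1.   ] F [-0.1 -0.  -3.4] T [-0.    0.17  0.02] w 0.0097
scene carrier_handle [(0.81, [0.5772, -0.3243, 0.3159]), (0.25, [0.4845, -0.3439, 0.047])]
scene carrier_foot [(0.93, [0.6222, -0.3173, 0.1922])]
top carrier_handle []
top carrier_foot [(0.65, [0.6237, -0.3126, 0.1992])]
wrist carrier_handle [(0.81, [0.5814, -0.3221, 0.3148])]
wrist carrier_foot [(0.97, [0.6261, -0.316, 0.1943]), (0.23, [0.5425, -0.1626, 0.0025])]
G tank [ 0.0169 -0.    ] 0.3112
scene tank_opening [(0.87, [0.5943, -0.3203, 0.1026])]
scene tank_stop [(0.83, [0.4862, -0.3419, 0.049])]
scene tank [(0.83, [0.5583, -0.3327, 0.006])]
top tank_opening []
top tank_stop []
top tank []
wrist tank_opening []
wrist tank_stop []
wrist tank []
```

View pics/crop7.png

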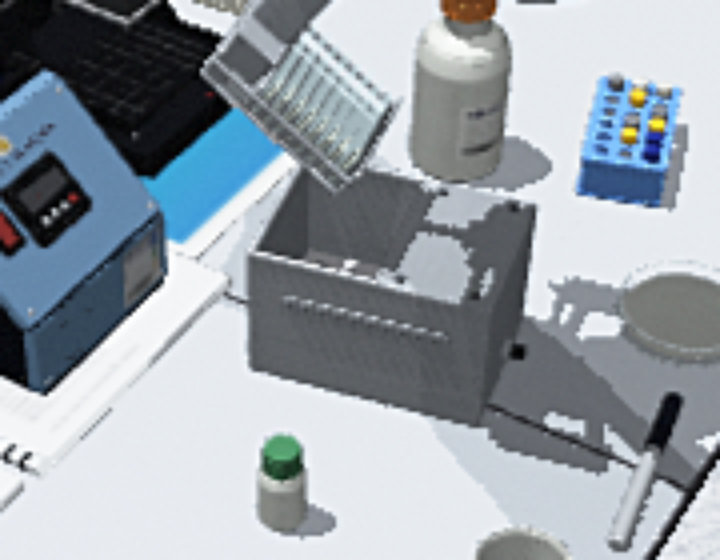

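View pics/wrist7.png

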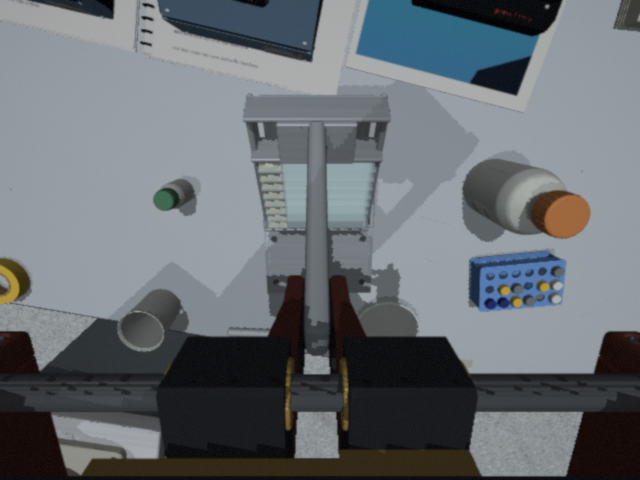

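```bash
python3 -m creep '[[[-0.002,0,0.02],0],[[0,0,0.02],0],[[0,0,0.02],0],[[0,0,0.016],0],[[-0.011,0,0.01],0],[[-0.011,0,0.01],0],[[0,0,0],0],[[0,0,0],0]]'
cat >> h.py <<'E'
def gt():
    s,p,M=pose(); G=p-M[:,2]*.0187
    R=np.array([[np.cos(.197),np.sin(.197)],[-np.sin(.197),np.cos(.197)]])
    print('G tank',(R@(G[:2]-[.56,-.328])).round(4),G[2].round(4))
E
python3 - <<'E'
from h import *
look('8',cams=('scene','wrist'),crop=(270,120,400,240)); gt()
E
```

```text
time: 14.5
tcp_pos: [0.5533, -0.3303, 0.1969]
tool_rot: [0.0, 0.995, 0.097, 0.001]
force: [0.8, 0.4, -3.1]
width: 0.0098
t 14.5 tcp [ 0.5533 -0.3303  0.1969] toolx [0.981 0.194 0.001] y [ 0.194 -0.981  0.001] z [ 0.001 -0.001 -1.   ] F [ 0.8  0.4 -3.1] T [-0.01  0.14 -0.01] w 0.0098
scene carrier_handle [(0.92, [0.5596, -0.3286, 0.2202])]
scene carrier_foot [(0.73, [0.5978, -0.3217, 0.0988])]
wrist carrier_handle [(0.91, [0.5579, -0.331, 0.2224])]
wrist carrier_foot [(0.55, [0.5995, -0.3189, 0.0983])]
G tank [-0.007  -0.0005] 0.2152
```

View pics/crop8.png

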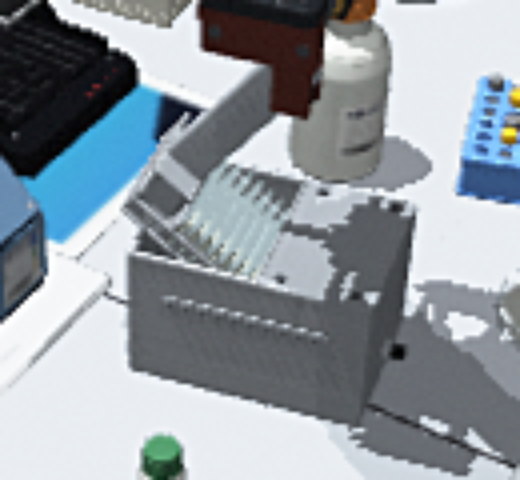

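View pics/wrist8.png

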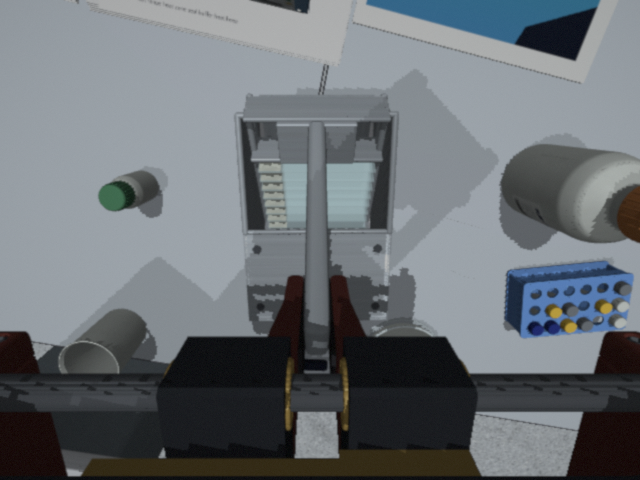

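```bash
python3 -m creep '[[[-0.008,0,0.006],0],[[-0.008,0,0.006],0],[[-0.008,0,0.007],0],[[0,0,0],0],[[0,0,0],0],[[0,0,0],0],[[0,0,0],0],[[0,0,0],0]]'
python3 - <<'E'
from h import *
look('9',cams=('scene','wrist'),crop=(270,120,400,240)); gt()
E
```

```text
time: 15.8
tcp_pos: [0.5296, -0.3345, 0.1773]
tool_rot: [0.0, 0.995, 0.098, 0.0]
force: [-0.3, -0.7, -3.6]
width: 0.0097
t 15.8 tcp [ 0.5296 -0.3345  0.1773] toolx [0.981 0.194 0.   ] y [ 0.194 -0.981  0.   ] z [ 0. -0. -1.] F [-0.3 -0.7 -3.6] T [0.02 0.2  0.01] w 0.0097
scene carrier_handle [(0.64, [0.535, -0.3345, 0.2006])]
scene carrier_foot [(0.83, [0.5773, -0.3254, 0.0796])]
wrist carrier_handle [(0.82, [0.5358, -0.3327, 0.1955])]
wrist carrier_foot [(0.71, [0.579, -0.3252, 0.0771])]
G tank [-0.0313 -0.0004] 0.1959
```

View pics/crop9.png

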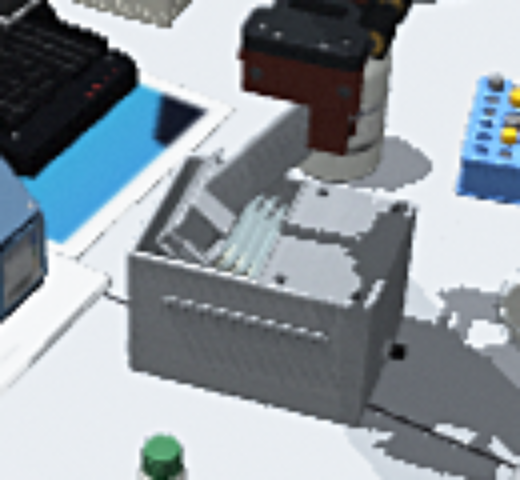

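View pics/wrist9.png

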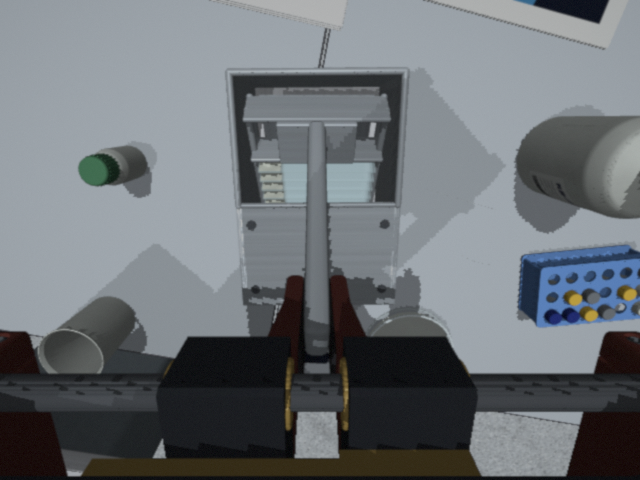

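```bash
python3 -m creep '[[[0,0,0],0],[[0.003,0,0],0],[[0.005,0,0],0],[[0.006,0,0],0],[[0.007,0,0],0],[[0.006,0,0],0],[[0,0,0],0],[[0,0,0],0]]' 255 3.5
python3 - <<'E'
from h import *
look('10',cams=('scene','wrist'),crop=(270,120,400,240)); gt()
E
```

```text
time: 17.1
tcp_pos: [0.5558, -0.3292, 0.1771]
tool_rot: [-0.0, 0.995, 0.098, -0.0]
force: [-0.8, -0.1, -3.2]
width: 0.0099
t 17.1 tcp [ 0.5558 -0.3292  0.1771] toolx [ 0.981  0.194 -0.   ] y [ 0.194 -0.981 -0.   ] z [-0.  0. -1.] F [-0.8 -0.1 -3.2] T [-0.04  0.04  0.01] w 0.0099
scene carrier_handle [(0.97, [0.5601, -0.3317, 0.1958])]
scene carrier_foot [(0.86, [0.5646, -0.3256, 0.0675])]
wrist carrier_handle [(0.65, [0.5587, -0.3282, 0.1948]), (0.41, [0.5651, -0.3251, 0.066])]
wrist carrier_foot [(0.83, [0.567, -0.3249, 0.0679])]
G tank [-0.0044 -0.0005] 0.1959
```

View pics/crop10.png

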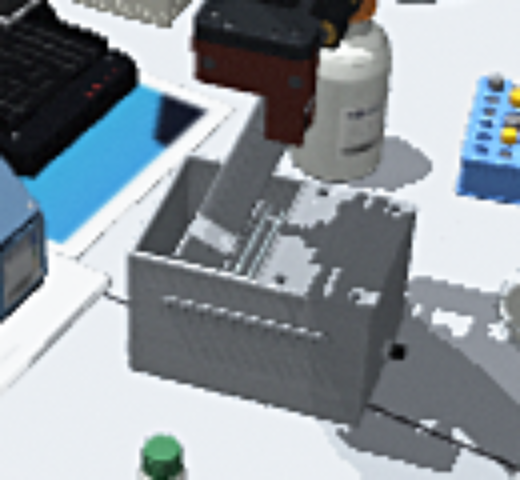

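View pics/wrist10.png

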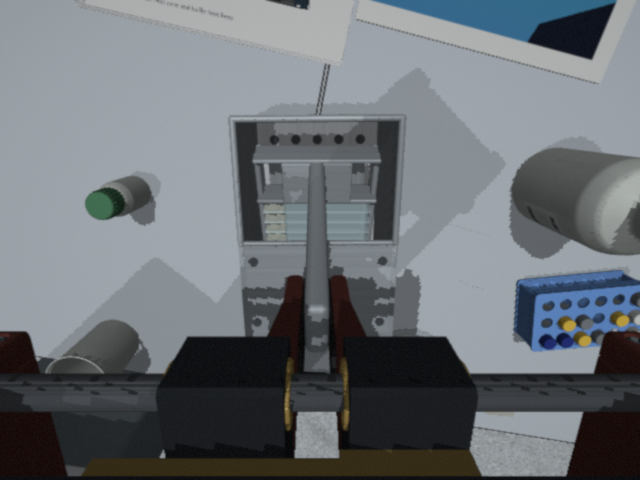

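```bash
python3 -m creep '[[[-0.003,0,0.001],0],[[-0.003,0,0.001],0],[[-0.003,0,0.001],0],[[-0.003,0,0.001],0],[[0,0,0.002],0],[[0,0,0.002],0],[[0,0,0],0],[[0,0,0],0]]'
python3 - <<'E'
from h import *
look('11',cams=('scene','wrist'),crop=(270,120,400,240)); gt()
E
```

```text
time: 18.4
tcp_pos: [0.5443, -0.3316, 0.1691]
tool_rot: [0.0, 0.995, 0.098, 0.0]
force: [0.4, 0.3, -3.4]
width: 0.0098
t 18.4 tcp [ 0.5443 -0.3316  0.1691] toolx [0.981 0.194 0.   ] y [ 0.194 -0.981  0.   ] z [ 0. -0. -1.] F [ 0.4  0.3 -3.4] T [0.05 0.04 0.02] w 0.0098
scene carrier_handle [(0.68, [0.5501, -0.3297, 0.1906])]
scene carrier_foot [(0.68, [0.5548, -0.3302, 0.0614])]
wrist carrier_handle [(0.96, [0.5467, -0.3314, 0.1872])]
wrist carrier_foot [(0.96, [0.5543, -0.3268, 0.0588])]
G tank [-0.0162 -0.0005] 0.1879
```

```bash
python3 -m creep '[[[0,0,0.001],0],[[0,0,0.001],0],[[0,0,0.001],0],[[0,0,0.001],0],[[0,0,0.001],0],[[0,0,0],0],[[0,0,0],0],[[0,0,0],0]]'
python3 - <<'E'
from h import *
brief(); gt()
E
```

```text
time: 19.7
tcp_pos: [0.5442, -0.3316, 0.1642]
tool_rot: [0.0, 0.995, 0.098, 0.0]
force: [-0.4, 0.1, -3.7]
width: 0.01
t 19.7 tcp [ 0.5442 -0.3316  0.1642] toolx [0.981 0.194 0.   ] y [ 0.194 -0.981  0.   ] z [ 0. -0. -1.] F [-0.4  0.1 -3.7] T [-0.01  0.03  0.02] w 0.01
G tank [-0.0162 -0.0005] 0.1829
```

```bash
python3 -m creep '[[[0,0,0.001],0],[[0,0,0.001],0],[[0,0,0.001],0],[[0,0,0.001],0],[[0,0,0.001],0],[[0,0,0],0],[[0,0,0],0],[[0,0,0],0]]'
python3 - <<'E'
from h import *
brief(); gt()
E
```

```text
time: 20.7
tcp_pos: [0.5452, -0.3319, 0.1602]
tool_rot: [0.001, 0.995, 0.098, 0.001]
force: [1.6, 2.1, 5.6]
width: 0.0102
t 20.7 tcp [ 0.5452 -0.3319  0.1602] toolx [0.981 0.194 0.002] y [ 0.194 -0.981  0.001] z [ 0.002 -0.001 -1.   ] F [1.6 2.1 5.6] T [ 0.37 -0.43  0.01] w 0.0102
G tank [-0.0153 -0.0009] 0.1789
```

```bash
python3 -m creep '[[[0.007,0,0.001],0],[[0.007,0,0.002],0],[[0.007,0,0.0025],0],[[0.007,0,0.0025],0],[[0.0065,0,0.003],0],[[0.0065,0,0.0033],0],[[0,0,0],0],[[0,0,0],0]]'
python3 - <<'E'
from h import *
look('12',cams=('scene','wrist'),crop=(270,120,400,240)); gt()
E
```

```text
time: 21.7
tcp_pos: [0.584, -0.3236, 0.1446]
tool_rot: [-0.0, 0.995, 0.098, -0.0]
force: [-1.3, -1.6, -3.6]
width: 0.0104
t 21.7 tcp [ 0.584  -0.3236  0.1446] toolx [ 0.981  0.194 -0.001] y [ 0.194 -0.981 -0.001] z [-0.001  0.    -1.   ] F [-1.3 -1.6 -3.6] T [-0.06 -0.02 -0.01] w 0.0104
scene carrier_handle [(0.66, [0.5915, -0.3205, 0.1642])]
scene carrier_foot [(0.92, [0.5596, -0.328, 0.0382])]
wrist carrier_handle [(0.96, [0.5905, -0.3195, 0.1609])]
wrist carrier_foot [(0.87, [0.5634, -0.3242, 0.0372])]
G tank [ 0.0245 -0.0005] 0.1636
```

View pics/crop12.png

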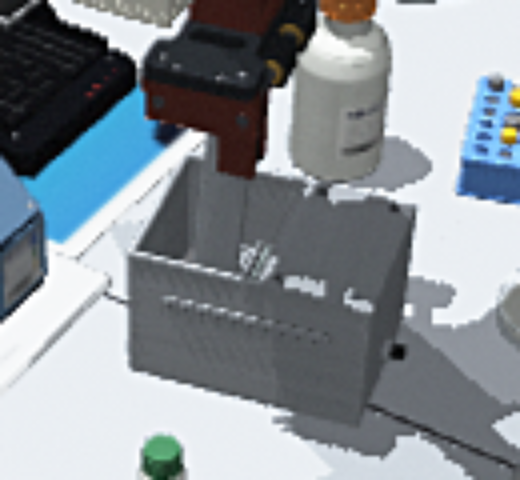

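View pics/wrist12.png

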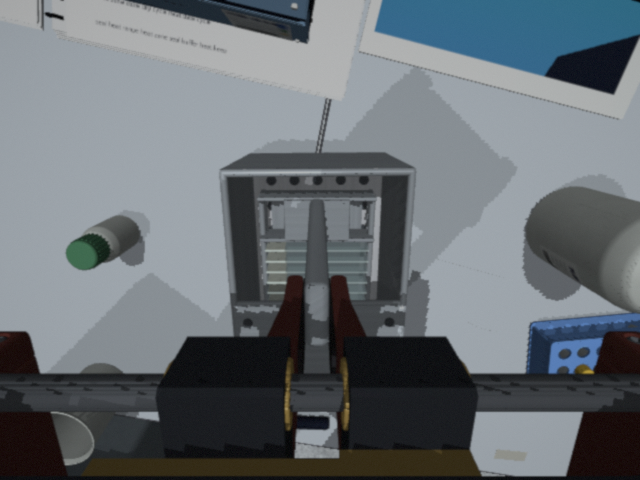

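```bash
python3 -m creep '[[[0.0035,0,0.0018],0],[[0.0035,0,0.0018],0],[[0.0035,0,0.002],0],[[0.003,0,0.002],0],[[0.003,0,0.002],0],[[0.002,0,0.0014],0],[[0,0,0],0],[[0,0,0],0]]'
python3 - <<'E'
from h import *
look('13',cams=('scene','wrist'),crop=(270,120,400,240)); gt()
E
```

```text
time: 23.0
tcp_pos: [0.6029, -0.3201, 0.1346]
tool_rot: [0.0, 0.995, 0.098, 0.0]
force: [-2.6, 1.7, 4.4]
width: 0.0099
t 23.0 tcp [ 0.6029 -0.3201  0.1346] toolx [0.981 0.194 0.001] y [ 0.194 -0.981  0.   ] z [ 0.001 -0.    -1.   ] F [-2.6  1.7  4.4] T [0.38 0.32 0.06] w 0.0099
scene carrier_handle [(0.61, [0.6078, -0.3194, 0.1569])]
scene carrier_foot [(0.78, [0.5623, -0.3281, 0.0375])]
wrist carrier_handle [(0.88, [0.604, -0.3204, 0.1578])]
wrist carrier_foot [(0.58, [0.5657, -0.3256, 0.0369])]
G tank [ 0.0434 -0.0007] 0.1531
```

View pics/crop13.png

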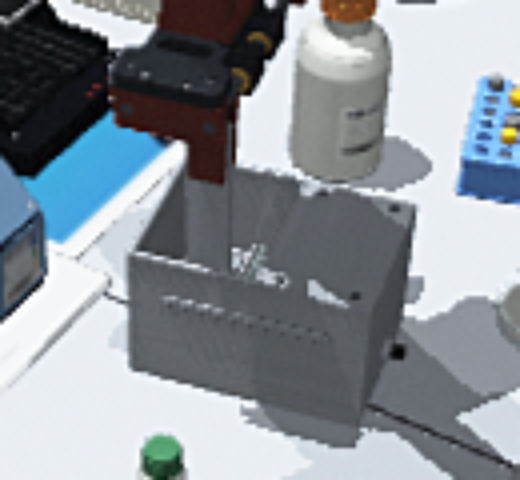

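```bash
python3 -m creep '[[[0,0,-0.001],0],[[-0.003,0,0],0],[[-0.003,0,0],0],[[-0.003,0,0],0],[[-0.003,0,0],0],[[-0.003,0,0],0],[[-0.003,0,0],0],[[0,0,0],0]]' 255 8
python3 - <<'E'
from h import *
look('14',cams=('scene','wrist'),crop=(270,120,400,240)); gt()
E
```

```text
time: 24.3
tcp_pos: [0.5846, -0.3237, 0.1349]
tool_rot: [-0.0, 0.995, 0.097, -0.0]
force: [-0.1, -0.2, -3.8]
width: 0.0098
t 24.3 tcp [ 0.5846 -0.3237  0.1349] toolx [ 0.981  0.194 -0.   ] y [ 0.194 -0.981 -0.   ] z [-0.  0. -1.] F [-0.1 -0.2 -3.8] T [ 0.02 -0.12 -0.01] w 0.0098
scene carrier_handle [(0.75, [0.5869, -0.3237, 0.1592])]
scene carrier_foot [(0.51, [0.5494, -0.3299, 0.035])]
wrist carrier_handle [(0.57, [0.5864, -0.3229, 0.1594])]
wrist carrier_foot [(0.56, [0.548, -0.3305, 0.0365])]
G tank [ 0.0254 -0.0005] 0.1536
```

View pics/wrist14.png

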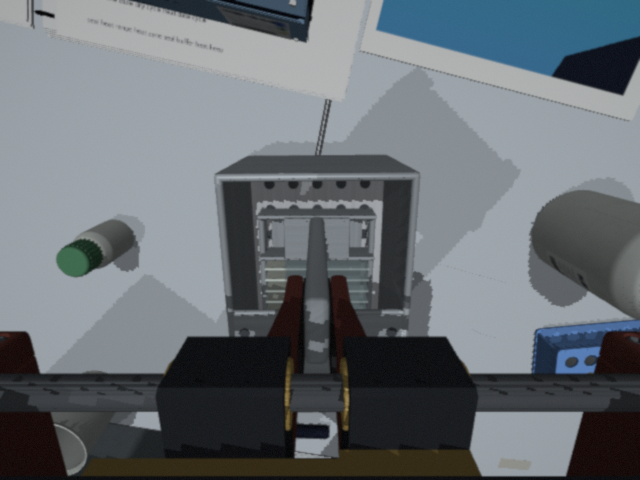

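```bash
python3 -m creep '[[[0,0,0.0005],0],[[-0.001,0,0],0],[[-0.001,0,0],0],[[-0.001,0,0],0],[[-0.001,0,0],0],[[-0.001,0,0],0],[[0,0,0],0],[[0,0,0],0]]'
python3 - <<'E'
from h import *
brief(); gt()
E
```

```text
time: 25.6
tcp_pos: [0.5801, -0.3246, 0.1345]
tool_rot: [0.0, 0.995, 0.098, 0.0]
force: [1.0, -0.1, -1.5]
width: 0.0096
t 25.6 tcp [ 0.5801 -0.3246  0.1345] toolx [0.981 0.194 0.   ] y [ 0.194 -0.981  0.   ] z [ 0. -0. -1.] F [ 1.  -0.1 -1.5] T [ 0.01 -0.19 -0.  ] w 0.0096
G tank [ 0.0203 -0.0006] 0.1532
```

```bash
python3 -m creep '[[[-0.001,0,0],0],[[-0.001,0,0],0],[[-0.001,0,0],0],[[0,0,0],0],[[0,0,0],0],[[0,0,0],0],[[0,0,0],0],[[0,0,0],0]]'
python3 - <<'E'
from h import *
brief(); gt()
E
```

```text
time: 26.6
tcp_pos: [0.5777, -0.3251, 0.1349]
tool_rot: [0.0, 0.995, 0.098, 0.001]
force: [4.6, 2.3, 2.5]
width: 0.0095
t 26.6 tcp [ 0.5777 -0.3251  0.1349] toolx [0.981 0.194 0.001] y [ 0.194 -0.981  0.001] z [ 0.001 -0.    -1.   ] F [4.6 2.3 2.5] T [ 0.42 -0.84  0.03] w 0.0095
G tank [ 0.0179 -0.0006] 0.1536
```

```bash
python3 -m creep '[[[0.001,0,0],0],[[0,0,0.0003],0],[[0,0,0],0],[[0,0,0],0],[[0,0,0],0],[[0,0,0],0],[[0,0,0],0],[[0,0,0],0]]' 255 3
python3 - <<'E'
from h import *
look('15',cams=('scene','wrist'),crop=(270,120,400,240)); gt()
E
```

```text
time: 27.6
tcp_pos: [0.5781, -0.325, 0.1342]
tool_rot: [0.0, 0.995, 0.098, 0.0]
force: [3.1, 0.2, 2.9]
width: 0.0102
t 27.6 tcp [ 0.5781 -0.325   0.1342] toolx [0.981 0.194 0.   ] y [ 0.194 -0.981  0.   ] z [ 0. -0. -1.] F [3.1 0.2 2.9] T [ 0.06 -0.55  0.04] w 0.0102
scene carrier_handle [(0.53, [0.5816, -0.3222, 0.1574])]
scene carrier_foot [(0.77, [0.5437, -0.3297, 0.0343])]
wrist carrier_handle [(0.8, [0.5797, -0.3235, 0.154])]
wrist carrier_foot [(0.65, [0.5434, -0.3303, 0.0352])]
G tank [ 0.0183 -0.0006] 0.1528
```

View pics/crop15.png

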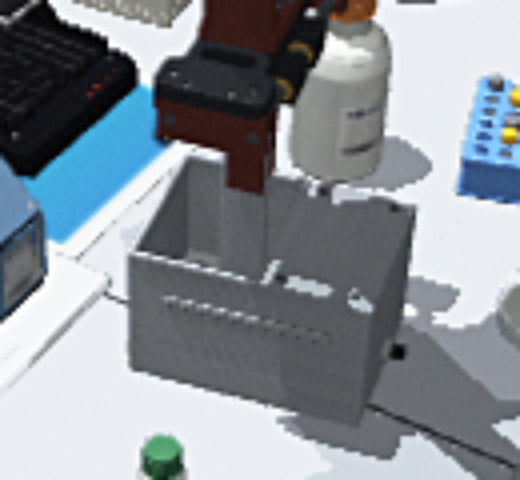

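View pics/wrist15.png

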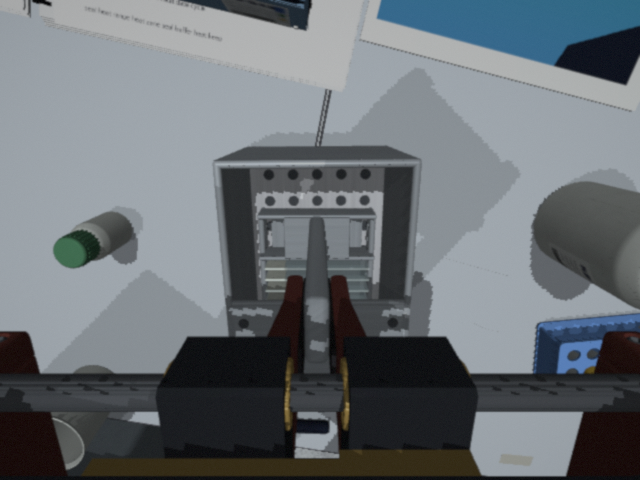

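```bash
python3 -m creep '[[[0.0008,0,0],0],[[0.0007,0,0],0],[[0,0,0],0],[[0,0,0],0],[[0,0,0],0],[[0,0,0],0],[[0,0,0],0],[[0,0,0],0]]'
python3 -c "
from h import *
brief(); gt()"
python3 -m creep '[[[0,0,0],0],[[0,0,0],0],[[0,0,0],0],[[0,0,0],0],[[0,0,0],0],[[0,0,0],0],[[0,0,0],0],[[0,0,0],0]]' 100
python3 - <<'E'
from h import *
look('16',cams=('scene','wrist'),crop=(270,120,400,240)); gt()
E
```

```text
time: 28.9
tcp_pos: [0.5793, -0.3246, 0.1339]
tool_rot: [-0.0, 0.995, 0.098, -0.0]
force: [-1.1, -1.6, 2.0]
width: 0.0101
t 28.9 tcp [ 0.5793 -0.3246  0.1339] toolx [ 0.981  0.194 -0.   ] y [ 0.194 -0.981 -0.   ] z [-0.  0. -1.] F [-1.1 -1.6  2. ] T [-0.47  0.34 -0.02] w 0.0101
G tank [ 0.0196 -0.0005] 0.1526
time: 29.9
tcp_pos: [0.5794, -0.3247, 0.1341]
tool_rot: [-0.0, 0.995, 0.098, -0.0]
force: [-0.5, 0.7, -1.4]
width: 0.0533
t 29.9 tcp [ 0.5794 -0.3247  0.1341] toolx [ 0.981  0.194 -0.   ] y [ 0.194 -0.981 -0.   ] z [-0.  0. -1.] F [-0.5  0.7 -1.4] T [ 0.02  0.04 -0.06] w 0.0533
scene carrier_handle [(0.54, [0.5824, -0.3242, 0.1541])]
scene carrier_foot [(0.8, [0.5403, -0.3294, 0.035]), (0.65, [0.6, -0.3194, 0.1023])]
wrist carrier_handle [(0.92, [0.5814, -0.3244, 0.1565])]
wrist carrier_foot [(0.92, [0.5431, -0.3299, 0.0342])]
G tank [ 0.0198 -0.0005] 0.1528
```

View pics/wrist16.png

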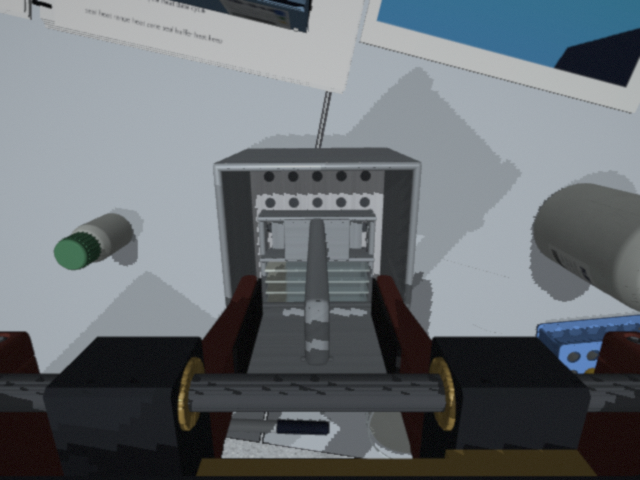

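```bash
python3 -m creep '[[[0,0,-0.01],0],[[0,0,-0.02],0],[[0,0,-0.03],0],[[0,0,-0.03],0],[[0,0,-0.03],0],[[0,0,-0.02],0],[[0,0,0],0],[[0,0,0],0]]'
python3 - <<'E'
from h import *
look('17',cams=('scene','wrist','top'),crop=(270,120,400,240)); gt()
for n in ('scene','wrist'):
  for k in ('tank_stop','tank_opening','dropper_bottle','timer','petri_dish'):
    print(n,k,[(round(d['conf'],2),np.round(d['centre'],4).tolist()) for d in ctrl.place_of(k,n)[:1]])
E
```

```text
time: 31.2
tcp_pos: [0.5789, -0.3244, 0.2732]
tool_rot: [-0.0, 0.995, 0.098, -0.001]
force: [0.1, -0.2, 0.1]
width: 0.0534
t 31.2 tcp [ 0.5789 -0.3244  0.2732] toolx [ 0.981  0.194 -0.001] y [ 0.194 -0.981 -0.001] z [-0.001  0.001 -1.   ] F [ 0.1 -0.2  0.1] T [ 0.   -0.    0.01] w 0.0534
scene carrier_handle [(0.81, [0.5788, -0.3252, 0.1546])]
scene carrier_foot [(0.85, [0.5411, -0.3311, 0.0367])]
wrist carrier_handle [(0.77, [0.5795, -0.3215, 0.1557])]
wrist carrier_foot [(0.8, [0.5461, -0.3288, 0.0331]), (0.3, [0.54, -0.159, 0.0065])]
top carrier_handle []
top carrier_foot []
G tank [ 0.0197 -0.0005] 0.2924
scene tank_stop [(0.81, [0.4861, -0.345, 0.045])]
scene tank_opening [(0.93, [0.598, -0.3208, 0.1028])]
scene dropper_bottle [(0.73, [0.5379, -0.1607, -0.0008])]
scene timer [(0.78, [0.3772, 0.1998, -0.0026])]
scene petri_dish [(0.94, [0.4004, -0.4594, 0.0033])]
wrist tank_stop []
wrist tank_opening [(0.81, [0.5965, -0.3235, 0.1026])]
wrist dropper_bottle [(0.9, [0.5379, -0.156, 0.0016])]
wrist timer []
wrist petri_dish [(0.68, [0.4026, -0.4577, 0.0003])]
```

View pics/crop17.png

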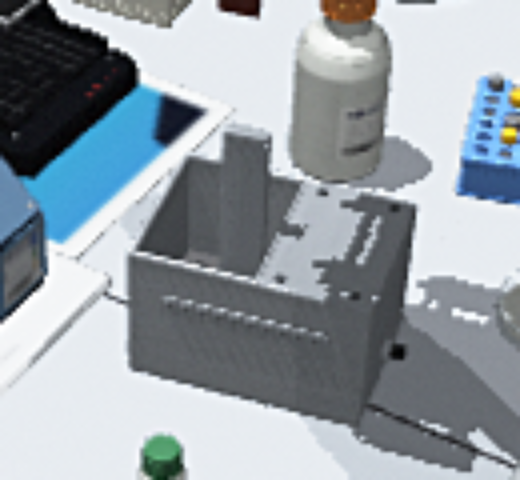

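View pics/wrist17.png

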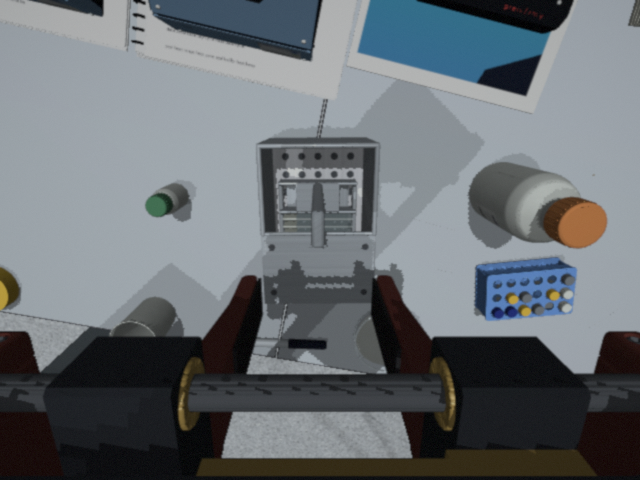

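```bash
python3 -c "
from h import *
print(ctrl.close_job())"
```

```text
the job is handed in; nothing more can be done
None
```

The carrier is in the tank, toe under the cover, standing released on the drain plate. I handed the job in at about 31 s of the 50 s; no verdict is reported.

**What I did:** The moves cannot tilt the tool, so I let the carrier pivot in a light grip (about 3.5 N).
- I tipped it on its toe on the bench to about 40° and clamped it at 40 N.
- I passed it toe first under the cover, then eased the grip so it swung back to about 23°.
- I felt for the plate with the toe and righted the carrier while following its toe. It stood flat while still held.
- I slid it towards the near wall until I felt it push back, about 5 N. I then backed off about 1.5 mm, opened the gripper and rose straight up.

**Last checks:**
- **Carrier:** the networks put the foot about 17 mm from the tank's middle towards the covered end, 35 mm above the bench and within 1–2 mm of the middle line. In the last picture it looks upright.
- **Arm:** it is clear above the tank and the force reads about zero.
- **Bystanders:** the bottle, timer and petri dish are where they were, within the networks' error of about 4 mm.
- **Forces:** the highest I saw between carrier and tank was about 9 N. I could only read it at the end of each move, so brief peaks may have been higher.

**What failed or disagreed:**
- The first try at tipping, with an 8 N grip, only dragged and lifted the carrier to about 8°, so I repeated it with the lighter grip.
- In the final check the top camera did not find the carrier. The scene and wrist cameras differed by about 5 mm on the foot position.
- The final foot and handle positions imply a tilt of about 0.03 rad, which is within measurement noise and under the 0.06 rad limit.

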